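# Finish the crosswise stack of cells and hold the battery box lid at its balance point

## Task

Lay the two loose red cells on the stack in the black tray as its next crosswise layer: side by side across the pair beneath, one along each end of that pair with the edges flush. Then open the steel battery box for your mate, who will set the tray in: swing the lid up by its bar handle to its balance point, where it neither falls shut nor drops back, and finish while still holding the handle there, because the lid has no stay. Swing it steadily, never letting it fall or go over backwards, and leave the phones, label roll and fan where they are.

Things in the scene. Friction and masses are not known exactly. Their poses are not given: they have to be found in the camera images.
- cell_a_mid (a point): centre of one of the two loose phone cells: flat red bar 88 x 31 x 8 mm, black terminal end, about 45 g, at first lying flat on the green bench between box and tray. x along its length, y along its width, z up
- cell_b_mid (a point): centre of the other loose cell, the same kind (88 x 31 x 8 mm), x along its length, z up
- cell_a: the first loose cell itself; origin at the centre of its underside, x along its length
- cell_b: the second loose cell itself; origin at the centre of its underside, x along its length
- tray: low black tray, 110 x 110 mm, does not move; origin at the centre of its underside, z up. Floor 3 mm, rim 7 mm high. Holds two layers of two cells, the top one along tray y, its top 19 mm above the bench. The new third layer goes on it lying along tray x, centres at tray x = 0, y = +28.5 and -28.5 mm, 23 mm above the bench (26 mm gap between them); either cell on either side, either way round
- stack0: bottom-layer cell of the stack, lying along tray x at tray y = +28.5 mm; same kind as the loose ones, not fixed; origin at the centre of its underside
- stack1: bottom-layer cell lying along tray x at tray y = -28.5 mm, not fixed
- stack2: second-layer cell lying along tray y at tray x = +28.5 mm, resting on the bottom layer, not fixed
- stack3: second-layer cell lying along tray y at tray x = -28.5 mm, not fixed
- box: grey steel battery box, fixed, body 150 (x) x 180 (y) x 66 mm high; origin at the centre of its underside; its front, with the handle, faces its -x (towards the robot); hinge along its y at the far (+x) top edge. It stands to one side of the bench and the tray to the other; which is which varies
- hinge_line (a point): middle of the lid's hinge pin, 81 mm behind the box centre (box +x) and 71 mm above the bench; axes as the box
- lid_bar (a point): middle of the lid's front handle: round steel bar 12 mm thick, 100 mm long along box y, on end legs, 37 mm clear of the lid's front. Turns with the lid, 202.5 mm from the pin; lid shut, it is 202 mm in front of the pin (box -x), 14 mm below it, 57 mm above the bench. Pinch it from above, fingers before and behind it: it turns in the pads, so the gripper can point down all through the swing
- lid (a joint): lid angle, rad: 0 shut, grows as the front rises and goes over to the rear, stop at 2.25. White steel lid 160 x 190 mm, insulated, 0.65 kg (+-20 %), nearly frictionless hinge, no stay: falls shut below the balance point, falls back beyond it. Its centre of gravity when shut is 89 mm in front of the pin and 10 mm below it, so it balances at 1.685 rad, leaning 6.5 degrees back past upright
- phone_low: lower of two black phones lying one on the other (140 x 70 x 9 mm) beyond the work; bystander, origin at the centre of its underside
- phone_top: upper phone of the two; bystander
- label_roll: white roll of labels standing on end, 96 mm across, 60 mm high; bystander, origin at the centre of its underside
- fan: small white desk fan, 185 mm high, foot 100 mm across; bystander on the right, origin at the centre of its underside
Not all that is in view belongs to the job. What is shaped like the cell_a but purple or turquoise is not meant.

How it is judged:
On the way:
1. the two cells lie as the third, crosswise layer of the stack and are let go, with the lid still shut ((((y of cell_a_mid in the frame of tray between 0.0185 and 0.0385 m and x of cell_a_mid in the frame of tray between -0.01 and 0.01 m) and (y of cell_b_mid in the frame of tray between -0.0385 and -0.0185 m and x of cell_b_mid in the frame of tray between -0.01 and 0.01 m)) or ((y of cell_a_mid in the frame of tray between -0.0385 and -0.0185 m and x of cell_a_mid in the frame of tray between -0.01 and 0.01 m) and (y of cell_b_mid in the frame of tray between 0.0185 and 0.0385 m and x of cell_b_mid in the frame of tray between -0.01 and 0.01 m))) and z of cell_a_mid in the frame of tray between 0.02 and 0.026 m and angle between the x axis of each of cell_a_mid, cell_b_mid and the x axis of tray, either way round below 0.15 rad and angle between the z axis of each of cell_a_mid, cell_b_mid and the z axis of tray, either way round below 0.08 rad and linear speed of each of cell_a, cell_b below 0.03 m/s and contact force between each of cell_a, cell_b and the fingers below 0.1 N and z of cell_b_mid in the frame of tray between 0.02 and 0.026 m and distance of each of stack0, stack1, stack2, stack3 from where it was at the start of the episode below 0.01 m and value of joint lid below 0.1 rad), for 0.2 s.
At the end, for the whole second after the job is handed in: Both cells flat in the third layer, within 10 mm and 0.15 rad of their places, at rest, let go; the four beneath moved under 10 mm. The fingers still hold the lid (over 0.5 N) within 0.07 rad of its balance point (1.685 rad), still (under 0.1 rad/s), with nothing else propping it ((((y of cell_a_mid in the frame of tray between 0.0185 and 0.0385 m and x of cell_a_mid in the frame of tray between -0.01 and 0.01 m) and (y of cell_b_mid in the frame of tray between -0.0385 and -0.0185 m and x of cell_b_mid in the frame of tray between -0.01 and 0.01 m)) or ((y of cell_a_mid in the frame of tray between -0.0385 and -0.0185 m and x of cell_a_mid in the frame of tray between -0.01 and 0.01 m) and (y of cell_b_mid in the frame of tray between 0.0185 and 0.0385 m and x of cell_b_mid in the frame of tray between -0.01 and 0.01 m))) and z of cell_a_mid in the frame of tray between 0.02 and 0.026 m and angle between the x axis of each of cell_a_mid, cell_b_mid and the x axis of tray, either way round below 0.15 rad and angle between the z axis of each of cell_a_mid, cell_b_mid and the z axis of tray, either way round below 0.08 rad and linear speed of each of cell_a, cell_b below 0.03 m/s and contact force between each of cell_a, cell_b and the fingers below 0.1 N and z of cell_b_mid in the frame of tray between 0.02 and 0.026 m and distance of each of stack0, stack1, stack2, stack3 from where it was at the start of the episode below 0.01 m and value of joint lid between 1.615 and 1.755 rad and velocity of joint lid between -0.1 and 0.1 rad/s and contact force between lid and the fingers above 0.5 N); the arm keeps its last pose, push and grip.
It fails at once if the lid goes over backwards (beyond 2.0 rad) (value of joint lid above 2 rad).
It fails at once if the lid is flung or let fall (faster than 2.5 rad/s) (velocity of joint lid above 2.5 rad/s or velocity of joint lid below -2.5 rad/s).
It fails at once if a phone, the label roll or the fan is moved by more than 15 mm (distance of any of phone_low, phone_top, label_roll, fan from where it was at the start of the episode above 0.015 m).
It also fails if it takes over 72 s, if anything falls off the work surface, if the arm or the gripper's body presses on something with over 40 N, if the wrist force passes 120 N, or if a joint passes its speed limit or range.

## Robot

A 7-joint arm with a two-finger parallel gripper is mounted at the origin on the work surface. World frame = base frame: x ahead of the robot, y to its left, z up, the work surface at z = 0. Lengths are in m, angles in rad, forces in N, time in s.
With the tool pointing down it reaches from about 0.4 to 0.875 m from the base axis. Payload 19.3 kg.
Tool frame: the origin (TCP) lies at the very end of the fingers, on their centre line; the grasp point (between the pads) lies 19 mm behind it; z points along the fingers, y is the line along which they close (so a half turn about z gives the same grasp; the last joint's range is limited). The gripper opens to 85 mm and grips with 20 to 120 N. Pads are 22 mm wide; open, the fingers measure 114 mm over their backs; the gripper's body (76 mm by 85 mm) begins 54 mm behind the grasp point. The pads swing forward as they close: fully open they stand 13 mm farther back than shut.
Start: joints at [-1.257, 0.521, -0.036, 1.599, 0.021, 1.021, -0.113], TCP at [0.234, 0.58, 0.231] pointing down, gripper open.
Joint ranges: [-2.91, 2.91], [-0.3, 2.13], [-1.5, 1.42], [0.17, 2.43], [-1.26, 4.41], [0.16, 1.93], [-2.52, 2.52]. Speed limits (rad/s): [1.89, 1.89, 2.39, 2.39, 3.01, 3.01, 3.01].

## Interface

Orientations are given as [roll, pitch, yaw] about the fixed x, y, z axes, in that order (R = Rz(yaw) Ry(pitch) Rx(roll)).
In Python, from workcell import bot gives the robot as it stands.
- The arm moves only by the tool jog_arm, never from a script. Its argument "motion" is a list of rows, each a list of 5 numbers: the shift along the tool's x, y, z scaled (see below), then the turn about the tool's z scaled (see below), then the opening, from 0 (shut) to 1 (fully open). A call has 1 to 12 rows; each row shifts and turns the commanded pose from where the row before left it, along the tool's axes as they then stand; what a row does not reach is not made up. The controller multiplies each number of a shift by 30 mm and each number of a turn by 0.08 rad. A row lasts 1/10 s, in which the tool goes at most 50 mm and 8.59 degrees, less where a joint would pass 70% of its speed; a pose out of reach is approached as far as the arm can. A call with a number of a shift or a turn outside -1 to 1 is refused whole. A call with a gripper value outside its range is refused whole. The fingers move at their own pace and stop on an object; "newtons" is the grip in N (left out, the last holds). Time passes only in rows, so rows that do not move let the fingers close. It gives the time, the measured TCP pose, the force, the opening and the grip force at its end, in the units of the state.
- bot.observe(): the state, without advancing time (a new reading comes with each control period).
- bot.grab_frame(name): name is "scene" or "top" or "wrist"; returns a dict with "pixels" (384x512x3 uint8, red, green, blue), "fovy" (degrees; the focal length in pixels is half the picture's height over the tangent of half this angle, whatever the lens; pixels are square), "cx", "cy" (the principal point, pixels), "rvec" (rotation vector, rad) and "tvec" (3), from world to camera coordinates, as OpenCV has them; the wrist camera has in their place "mount" (4x4, takes a point from camera to tool coordinates, whose origin is the TCP and whose axes are the flange's). Camera axes: x right, y down, z forward; pixel columns grow to the right and rows downward; lengths in m; the calibration is good to about 2 mm. A picture is of the moment at which its call begins: read the wrist's pose just before it. There is no depth.
- bot.job_done(): hands the job in; it is judged then, once.
The state is a dict: "clock": time; "qpos": joint angles; "qd": joint speeds; "joint_efforts": joint torques, N m; "position": TCP position; "tool_rot": TCP orientation; "force": force on the tool from outside, world axes, zero at the start; "moment": the same for the moment, N m; "grip_width": finger opening in m; "finger_force": force on a finger pad.
Only numpy, scipy, OpenCV 4.12 (cv2) and the standard library are available. Lean on these libraries where they do the work, as an engineer would, in place of code of your own. Each camera call takes 0.05 s, during which the arm holds its last target. There are 200 camera calls.

## Working session

There is one attempt and no reset: what is moved stays moved. The work goes in short steps, Python scripts to look and compute and a tool call to move; the robot and the scene stay as the last step left them, time stands still between calls to the robot, and variables do not carry over. Pictures are saved under pics/ and viewed, at most 10 in all, crops included, and the job is handed in when it is done.

Besides the shell and the picture viewer there is one more tool, called as a command line: name --pt "numbers of a row" for each row, then --argument value for the rest. jog_arm: Moves the arm, as the interface text tells. Shifts and turns lie within -1 to 1; 1 stands for 30 mm of shift or 0.08 rad of turn. Its arguments: {"type":"object","properties":{"motion":{"type":"array","items":{"type":"array","items":{"type":"number"}}},"newtons":{"type":"number"}},"required":["motion"]}

```bash
mkdir -p pics; cat > h.py <<'E'
import numpy as np, cv2
from workcell import bot
def grab(n,f):
    g=bot.grab_frame(n); cv2.imwrite('pics/'+f,g['pixels'][:,:,::-1]); np.save('pics/'+f+'.npy',g,allow_pickle=True); return g
def K(g):
    f=g['pixels'].shape[0]/2/np.tan(np.radians(g['fovy'])/2); return np.array([[f,0,g['cx']],[0,f,g['cy']],[0,0,1.]])
def w(g,uv,z):
    R=cv2.Rodrigues(np.array(g['rvec'],float))[0]; t=np.array(g['tvec'],float).ravel()
    uv=np.atleast_2d(uv).astype(float); d=(np.linalg.inv(K(g))@np.c_[uv,np.ones(len(uv))].T); d=R.T@d; c=-R.T@t
    return (c[:,None]+d*((z-c[2])/d[2])).T
def proj(g,p):
    return cv2.projectPoints(np.atleast_2d(p).astype(float),np.array(g['rvec'],float),np.array(g['tvec'],float),K(g),None)[0][:,0]
E
python3 - <<'E'
from h import *
s=bot.observe(); print(s)
a=grab('top','top.png');b=grab('scene','sc.png')
print({k:v for k,v in a.items() if k!='pixels'})
E
```

```text
{'clock': 0.0, 'qpos': array([-1.25719706,  0.52200499, -0.03634118,  1.6000344 ,  0.02118218,
        1.02107005, -0.11277602]), 'qd': array([ 0.00206124,  0.00049288,  0.00058337,  0.00012433,  0.00072694,
       -0.00082605, -0.00083138]), 'joint_efforts': array([-5.46185274e-04, -9.27059555e+01,  1.97988778e+00, -3.69957840e+01,
        1.80167193e-02,  7.81165611e-03,  2.43990650e-05]), 'position': array([0.23392212, 0.57920092, 0.23072174]), 'tool_rot': array([-3.14046155e+00,  5.87175676e-05,  2.75781054e+00]), 'force': array([-0.45881904, -0.00236996,  0.0770368 ]), 'moment': array([ 0.01272255, -0.00285973, -0.05072843]), 'finger_force': 0.0, 'grip_width': 0.0850589667477417}
{'fovy': 53.27238173796638, 'cx': 250.48472116741092, 'cy': 196.96693207349946, 'rvec': array([ 2.09656558, -2.13497425,  0.17712597]), 'tvec': array([-0.09121977,  0.59531413,  0.82430423])}
```

View pics/top.png

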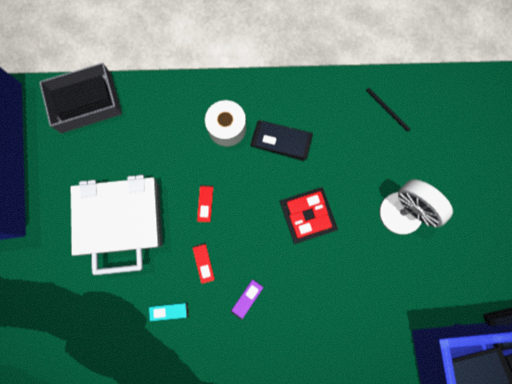

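View pics/sc.png

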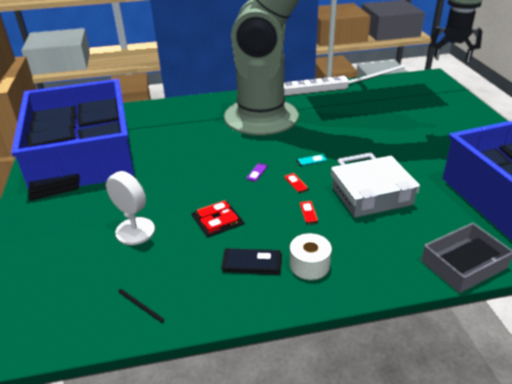

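Top view: the red cells are at about (205,204) and (203,263), the tray at (308,215), the box lid at (115,218) with its bar at about (118,269). The purple and turquoise cells are decoys. Next I measure these by segmentation.

```bash
python3 - <<'E'
from h import *
g=np.load('pics/top.png.npy',allow_pickle=True).item(); p=g['pixels']
hsv=cv2.cvtColor(p,cv2.COLOR_RGB2HSV); H,S,V=[hsv[...,i].astype(int) for i in range(3)]
def rect(mask,roi,z,name):
    m=np.zeros(mask.shape,np.uint8); x0,x1,y0,y1=roi; m[y0:y1,x0:x1]=mask[y0:y1,x0:x1]
    ys,xs=np.nonzero(m); P=w(g,np.c_[xs,ys],z)[:,:2]
    r=cv2.minAreaRect((P*1000).astype(np.float32)); b=cv2.boxPoints(r)
    e=[b[1]-b[0],b[2]-b[1]]; L=max(e,key=np.linalg.norm)
    print(name,len(xs),'c',np.round(r[0],1),'size',np.round(r[1],1),'long-axis yaw',round(np.arctan2(L[1],L[0])%np.pi,3),'mean',np.round(P.mean(0)*1000,1),'px',xs.min(),xs.max(),ys.min(),ys.max())
green=(H>50)&(H<85)&(S>120)
ng=~green
rect(ng,(188,222,180,228),.008,'c1 ng'); rect(ng,(188,222,238,290),.008,'c2 ng')
red=((H<10)|(H>170))&(S>120)&(V>80)
rect(red|((S<80)&(V>120)),(188,222,180,228),.008,'c1 red'); rect(red|((S<80)&(V>120)),(188,222,238,290),.008,'c2 red')
rect(ng,(272,345,180,250),.007,'tray ng')
rect(red,(272,345,180,250),.019,'tray red')
wh=(S<60)&(V>120)
rect(wh,(60,175,170,252),.08,'lid'); rect(wh,(85,150,264,280),.06,'bar')
c=cv2.resize(p[175:285,60:345],None,fx=2.8,fy=2.8,interpolation=cv2.INTER_CUBIC); cv2.imwrite('pics/crop.png',c[:,:,::-1])
R=cv2.Rodrigues(np.array(g['rvec']))[0]; print(-R.T@g['tvec'])
E
```

```text
c1 ng 551 c [588.7   9.8] size [35.6 92.1] long-axis yaw 3.058 mean [588.6   9.8] px 196 213 185 222
c2 ng 598 c [446.5  12.9] size [91.6 35.4] long-axis yaw 0.251 mean [446.4  12.7] px 192 214 243 283
c1 red 473 c [588.8   9.4] size [33.1 87.5] long-axis yaw 3.062 mean [588.9   9.5] px 197 212 186 221
c2 red 513 c [446.5  12.8] size [87.9 32.9] long-axis yaw 0.251 mean [446.9  12.7] px 193 214 244 283
tray ng 2049 c [ 556.4 -238.5] size [109.  109.1] long-axis yaw 1.861 mean [ 555.9 -238.5] px 280 336 188 243
tray red 1138 c [ 556.5 -238.1] size [93.4 92.7] long-axis yaw 0.288 mean [ 555.8 -238.3] px 287 332 191 238
lid 6065 c [554.1 203.8] size [171.4 191.1] long-axis yaw 1.655 mean [553.9 202.6] px 70 157 175 251
bar 324 c [436.  199.2] size [112.2  21.8] long-axis yaw 1.554 mean [435.8 201.1] px 91 141 264 274
[ 0.43144451 -0.11667444  0.91784537]
```

View pics/crop.png

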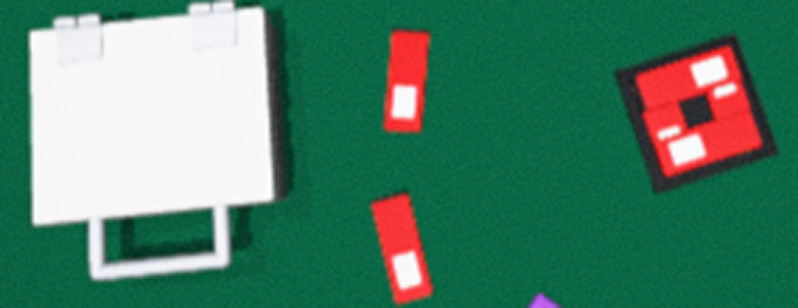

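```bash
cat >> h.py <<'E'
from scipy.spatial.transform import Rotation as Ro
def plan(pos,yaw,n,grip,start=None):
    """straight commanded path in n rows of round numbers"""
    s=bot.observe(); p=np.array(s['position']) if start is None else np.array(start[:3]); y=s['tool_rot'][2] if start is None else start[3]
    P=np.linspace(p,pos,n+1)[1:]; Y=np.linspace(y,yaw,n+1)[1:]; rows=[]
    for a,b in zip(P,Y):
        R=Ro.from_euler('xyz',[np.pi,0,y]).as_matrix()
        d=np.clip(np.round(R.T@(a-p)/.03,2),-1,1); t=np.clip(round((y-b)/.08,2),-1,1)
        rows.append([*d.tolist(),float(t),grip]); p=p+R@d*.03; y=y-t*.08
    for i in range(0,n,12): print(str(rows[i:i+12]).replace(' ',''))
    print('end',p.round(4),round(y,4))
    return [*p,y]
E
python3 - <<'E'
from h import *
plan([.589,.010,.10],-.082,36,.6)
g=np.load('pics/top.png.npy',allow_pickle=True).item(); p=g['pixels']
# bar line: white centroid per column
S=cv2.cvtColor(p,cv2.COLOR_RGB2HSV)[...,1].astype(int); m=(p.min(2)>120)
q=[]
for u in range(104,134):
    v=np.nonzero(m[258:285,u])[0]+258
    if len(v): q.append((u,v.mean()))
P=w(g,q,.06)[:,:2]; k=np.polyfit(P[:,1],P[:,0],1); print('bar x=%.4f*y+%.4f'%tuple(k), 'box yaw',-np.arctan(k[0]))
for u in (110,118,126): print(u,(np.nonzero(m[240:285,u])[0]+240).tolist())
for v in (256,258,260): print(v,(np.nonzero(m[v,80:155])[0]+80).tolist())
E
```

```text
[[-0.5,-0.37,0.12,0.99,0.6],[-0.53,-0.32,0.12,0.98,0.6],[-0.55,-0.28,0.12,0.99,0.6],[-0.58,-0.24,0.12,0.98,0.6],[-0.59,-0.19,0.13,0.99,0.6],[-0.6,-0.15,0.12,0.99,0.6],[-0.62,-0.09,0.12,0.98,0.6],[-0.62,-0.05,0.12,0.99,0.6],[-0.62,0.0,0.12,0.98,0.6],[-0.62,0.05,0.12,0.99,0.6],[-0.61,0.1,0.12,0.99,0.6],[-0.6,0.15,0.12,0.98,0.6]]
[[-0.59,0.19,0.12,0.99,0.6],[-0.58,0.24,0.13,0.98,0.6],[-0.55,0.28,0.12,0.99,0.6],[-0.53,0.33,0.12,0.99,0.6],[-0.5,0.37,0.12,0.98,0.6],[-0.47,0.4,0.12,0.99,0.6],[-0.44,0.44,0.12,0.98,0.6],[-0.4,0.48,0.12,0.99,0.6],[-0.36,0.5,0.12,0.99,0.6],[-0.32,0.54,0.12,0.98,0.6],[-0.28,0.55,0.13,0.99,0.6],[-0.23,0.58,0.12,0.98,0.6]]
[[-0.19,0.59,0.12,0.99,0.6],[-0.14,0.6,0.12,0.99,0.6],[-0.09,0.62,0.12,0.98,0.6],[-0.05,0.62,0.12,0.99,0.6],[0.01,0.62,0.12,0.98,0.6],[0.05,0.62,0.12,0.99,0.6],[0.1,0.61,0.12,0.99,0.6],[0.16,0.6,0.13,0.98,0.6],[0.19,0.59,0.12,0.99,0.6],[0.25,0.57,0.12,0.98,0.6],[0.29,0.55,0.12,0.99,0.6],[0.33,0.53,0.12,0.99,0.6]]
end [0.5891 0.01   0.1   ] -0.0822
bar x=-0.0811*y+0.4509 box yaw 0.08093511041201097
110 [240, 241, 242, 243, 244, 245, 246, 247, 248, 249, 250, 251, 268, 269, 270, 271, 272, 273]
118 [240, 241, 242, 243, 244, 245, 246, 247, 248, 249, 250, 267, 268, 269, 270, 271, 272]
126 [240, 241, 242, 243, 244, 245, 246, 247, 248, 249, 266, 267, 268, 269, 270, 271]
256 [92, 93, 94, 95, 96, 136, 137, 138, 139, 140, 141]
258 [92, 93, 94, 95, 96, 137, 138, 139, 140, 141]
260 [92, 93, 94, 95, 96, 137, 138, 139, 140, 141]
```

jog_arm --pt "-0.5 -0.37 0.12 0.99 0.6" --pt "-0.53 -0.32 0.12 0.98 0.6" --pt "-0.55 -0.28 0.12 0.99 0.6" --pt "-0.58 -0.24 0.12 0.98 0.6" --pt "-0.59 -0.19 0.13 0.99 0.6" --pt "-0.6 -0.15 0.12 0.99 0.6" --pt "-0.62 -0.09 0.12 0.98 0.6" --pt "-0.62 -0.05 0.12 0.99 0.6" --pt "-0.62 0.0 0.12 0.98 0.6" --pt "-0.62 0.05 0.12 0.99 0.6" --pt "-0.61 0.1 0.12 0.99 0.6" --pt "-0.6 0.15 0.12 0.98 0.6"

```text
clock: 1.3
position: [0.3527, 0.3891, 0.1875]
tool_rot: [-3.141, 0.0, 1.808]
force: [1.1, 0.2, -0.9]
grip_width: 0.0512
finger_force: 0.0
```

jog_arm --pt "-0.59 0.19 0.12 0.99 0.6" --pt "-0.58 0.24 0.13 0.98 0.6" --pt "-0.55 0.28 0.12 0.99 0.6" --pt "-0.53 0.33 0.12 0.99 0.6" --pt "-0.5 0.37 0.12 0.98 0.6" --pt "-0.47 0.4 0.12 0.99 0.6" --pt "-0.44 0.44 0.12 0.98 0.6" --pt "-0.4 0.48 0.12 0.99 0.6" --pt "-0.36 0.5 0.12 0.99 0.6" --pt "-0.32 0.54 0.12 0.98 0.6" --pt "-0.28 0.55 0.13 0.99 0.6" --pt "-0.23 0.58 0.12 0.98 0.6"

```text
clock: 2.5
position: [0.4716, 0.1987, 0.1436]
tool_rot: [-3.142, 0.0, 0.858]
force: [-0.4, 0.9, 0.4]
grip_width: 0.0512
finger_force: 0.0
```

jog_arm --pt "-0.19 0.59 0.12 0.99 0.6" --pt "-0.14 0.6 0.12 0.99 0.6" --pt "-0.09 0.62 0.12 0.98 0.6" --pt "-0.05 0.62 0.12 0.99 0.6" --pt "0.01 0.62 0.12 0.98 0.6" --pt "0.05 0.62 0.12 0.99 0.6" --pt "0.1 0.61 0.12 0.99 0.6" --pt "0.16 0.6 0.13 0.98 0.6" --pt "0.19 0.59 0.12 0.99 0.6" --pt "0.25 0.57 0.12 0.98 0.6" --pt "0.29 0.55 0.12 0.99 0.6" --pt "0.33 0.53 0.12 0.99 0.6"

```text
clock: 3.7
position: [0.59, 0.0089, 0.1001]
tool_rot: [-3.142, -0.0, -0.088]
force: [0.2, -0.1, -0.2]
grip_width: 0.0513
finger_force: 0.0
```

jog_arm --pt "0 0 0.8 0 0.6" --pt "0 0 0.8 0 0.6" --pt "0 0 0.8 0 0.6" --pt "0 0 0.6 0 0.6" --pt "0 0 0.22 0 0.6" --pt "0 0 0 0 0.0" --pt "0 0 0 0 0.0" --pt "0 0 0 0 0.0" --pt "0 0 0 0 0.0" --pt "0 0 0 0 0.0" --newtons 35

```text
clock: 4.7
position: [0.5894, 0.0104, 0.0044]
tool_rot: [-3.141, -0.001, -0.082]
force: [-1.6, -0.5, -0.9]
grip_width: 0.0296
finger_force: 34.6
```

jog_arm --pt "0 0 -0.3 0 0" --pt "0 0 -0.7 0 0" --pt "0 0 -0.9 0 0" --pt "0 0 -0.3 0 0"

```text
clock: 5.1
position: [0.5902, 0.0101, 0.0727]
tool_rot: [-3.141, -0.003, -0.083]
force: [0.3, -1.0, -0.1]
grip_width: 0.0295
finger_force: 34.7
```

```bash
python3 - <<'E'
from h import *
s=bot.observe(); print(s['position'],s['tool_rot'],s['grip_width'],s['finger_force'],s['qpos'].round(2))
e=plan([.5482,-.2110,.07],.288,12,0)
e=plan([.5482,-.2110,.0225],.288,3,0,e)
g=grab('wrist','w1.png')
E
```

```text
[0.5902001  0.01009088 0.07266023] [-3.14116740e+00 -2.79727131e-03 -8.25456377e-02] 0.02945740818884637 34.685906767845154 [-0.52  0.78  0.6   1.84 -0.64  0.73 -1.21]
[[-0.07,0.62,0.01,-0.39,0],[-0.08,0.62,0.0,-0.38,0],[-0.1,0.62,0.01,-0.39,0],[-0.13,0.61,0.01,-0.38,0],[-0.14,0.61,0.01,-0.39,0],[-0.16,0.6,0.0,-0.39,0],[-0.18,0.6,0.01,-0.38,0],[-0.2,0.6,0.01,-0.39,0],[-0.21,0.58,0.01,-0.38,0],[-0.24,0.58,0.0,-0.39,0],[-0.25,0.57,0.01,-0.39,0],[-0.27,0.57,0.01,-0.38,0]]
end [ 0.5481 -0.2111  0.07  ] 0.2879
[[0.0,-0.0,0.53,-0.0,0],[0.0,-0.0,0.52,-0.0,0],[0.0,-0.0,0.53,-0.0,0]]
end [ 0.5481 -0.2111  0.0226] 0.2879
```

View pics/w1.png

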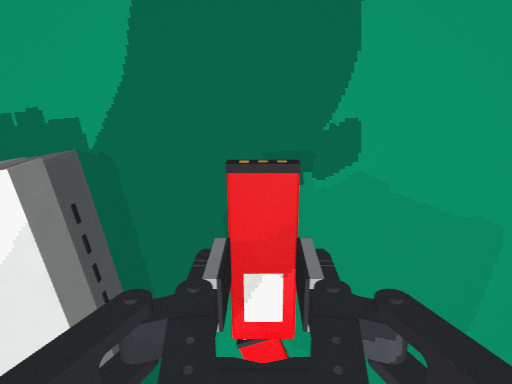

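The cell is gripped squarely: its terminal end is at about (263,165) and the pads are at mid-length. Moving it to the tray's +y slot.

jog_arm --pt "-0.07 0.62 0.01 -0.39 0" --pt "-0.08 0.62 0 -0.38 0" --pt "-0.1 0.62 0.01 -0.39 0" --pt "-0.13 0.61 0.01 -0.38 0" --pt "-0.14 0.61 0.01 -0.39 0" --pt "-0.16 0.6 0 -0.39 0" --pt "-0.18 0.6 0.01 -0.38 0" --pt "-0.2 0.6 0.01 -0.39 0" --pt "-0.21 0.58 0.01 -0.38 0" --pt "-0.24 0.58 0 -0.39 0" --pt "-0.25 0.57 0.01 -0.39 0" --pt "-0.27 0.57 0.01 -0.38 0"

```text
clock: 6.35
position: [0.5468, -0.2114, 0.0667]
tool_rot: [-3.141, 0.0, 0.29]
force: [0.9, 0.1, -0.3]
grip_width: 0.0295
finger_force: 34.7
```

jog_arm --pt "0 0 0 0 0" --pt "0 0 0.5 0 0" --pt "0 0 0.5 0 0" --pt "0 0 0.3 0 0" --pt "0 0 0.1 0 0" --pt "0 0 0 0 0"

```text
clock: 6.95
position: [0.5469, -0.2106, 0.0245]
tool_rot: [-3.141, 0.001, 0.288]
force: [0.6, 0.2, -0.3]
grip_width: 0.0289
finger_force: 34.7
```

```bash
python3 - <<'E'
from h import *
s=bot.observe(); print(s['position'],s['tool_rot'],s['grip_width'],s['force'])
g=bot.grab_frame('wrist'); M=np.array(g['mount']); p=g['pixels']; 
hsv=cv2.cvtColor(p,cv2.COLOR_RGB2HSV)
# project tray-frame predicted points into wrist image, draw
R=Ro.from_euler('xyz',s['tool_rot']).as_matrix(); T=np.eye(4);T[:3,:3]=R;T[:3,3]=s['position']; C=np.linalg.inv(T@M)
T0=np.array([.5563,-.2383]); c,si=np.cos(.288),np.sin(.288)
def pt(x,y,z): return [*(T0+[c*x-si*y,si*x+c*y]),z]
im=p[:,:,::-1].copy()
def draw(pts,col):
    q=cv2.projectPoints(np.array(pts,float),cv2.Rodrigues(C[:3,:3])[0],C[:3,3],K(g),None)[0].round().astype(int); cv2.polylines(im,[q],True,col,1)
draw([pt(a*.055,b*.055,.007) for a,b in((1,1),(1,-1),(-1,-1),(-1,1))],(255,255,0))
draw([pt(a*.044,.0285+b*.0155,.027) for a,b in((1,1),(1,-1),(-1,-1),(-1,1))],(255,0,255))
draw([pt(.0285+a*.0155,b*.044,.019) for a,b in((1,1),(1,-1),(-1,-1),(-1,1))],(0,255,255))
cv2.imwrite('pics/w2.png',im)
E
```

```text
[ 0.54686689 -0.21062548  0.02449646] [-3.14108022e+00  1.01235766e-03  2.88307770e-01] 0.028938999735946862 [ 0.61623873  0.20675875 -0.31064879]
```

View pics/w2.png

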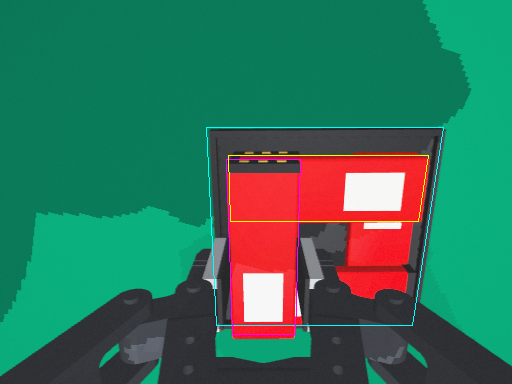

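The overlay agrees with the image: tray rim, second layer along tray y, and the held cell in its slot. Lower 1 mm, release and lift.

jog_arm --pt "0.02 0 0.04 0 0" --pt "0 0 0 0 0" --pt "0 0 0 0 0.5" --pt "0 0 0 0 0.5" --pt "0 0 0 0 0.5" --pt "0 0 -0.3 0 0.5" --pt "0 0 -0.7 0 0.5" --pt "0 0 -0.8 0 0.6" --pt "0 0 -0.2 0 0.6"

```text
clock: 7.9
position: [0.5487, -0.2113, 0.0867]
tool_rot: [3.14, -0.003, 0.288]
force: [0.4, -0.6, -0.1]
grip_width: 0.0513
finger_force: 0.0
```

```bash
python3 - <<'E'
from h import *
e=plan([.4465,.0128,.08],.251,12,.6)
E
```

```text
[[-0.1,-0.68,0.02,0.04,0.6],[-0.09,-0.67,0.02,0.04,0.6],[-0.1,-0.68,0.02,0.04,0.6],[-0.11,-0.68,0.01,0.03,0.6],[-0.1,-0.67,0.02,0.04,0.6],[-0.1,-0.68,0.02,0.04,0.6],[-0.11,-0.68,0.02,0.04,0.6],[-0.11,-0.67,0.02,0.04,0.6],[-0.11,-0.68,0.02,0.04,0.6],[-0.12,-0.67,0.02,0.03,0.6],[-0.12,-0.67,0.02,0.04,0.6],[-0.11,-0.68,0.01,0.04,0.6]]
end [0.4466 0.0129 0.0801] 0.251
```

jog_arm --pt "-0.1 -0.68 0.02 0.04 0.6" --pt "-0.09 -0.67 0.02 0.04 0.6" --pt "-0.1 -0.68 0.02 0.04 0.6" --pt "-0.11 -0.68 0.01 0.03 0.6" --pt "-0.1 -0.67 0.02 0.04 0.6" --pt "-0.1 -0.68 0.02 0.04 0.6" --pt "-0.11 -0.68 0.02 0.04 0.6" --pt "-0.11 -0.67 0.02 0.04 0.6" --pt "-0.11 -0.68 0.02 0.04 0.6" --pt "-0.12 -0.67 0.02 0.03 0.6" --pt "-0.12 -0.67 0.02 0.04 0.6" --pt "-0.11 -0.68 0.01 0.04 0.6"

```text
clock: 9.1
position: [0.4451, 0.0141, 0.0775]
tool_rot: [-3.141, -0.0, 0.251]
force: [0.4, -0.0, -0.0]
grip_width: 0.051
finger_force: 0.0
```

```bash
python3 - <<'E'
from h import *
e=plan([.4465,.0128,.078],.251,2,.6)
e=plan([.4465,.0128,.004],.251,4,.6,e)
g=bot.grab_frame('top'); p=g['pixels']; hsv=cv2.cvtColor(p,cv2.COLOR_RGB2HSV); 
cv2.imwrite('pics/t2.png',cv2.resize(p[170:290,180:345],None,fx=4,fy=4,interpolation=cv2.INTER_CUBIC)[:,:,::-1])
E
```

```text
[[0.02,0.03,-0.01,0.0,0.6],[0.01,0.02,-0.01,0.0,0.6]]
end [0.4464 0.0129 0.0781] 0.2511
[[0.0,0.0,0.62,0.0,0.6],[0.0,0.0,0.62,0.0,0.6],[0.0,0.0,0.61,0.0,0.6],[0.0,0.0,0.62,0.0,0.6]]
end [0.4464 0.0129 0.004 ] 0.2511
```

View pics/t2.png

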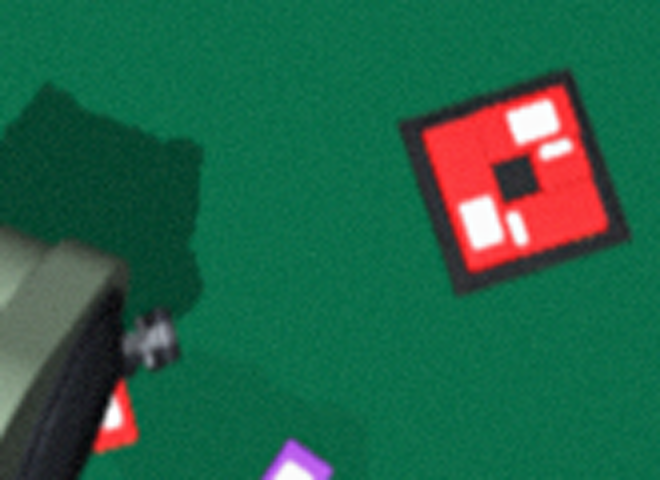

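The first cell lies flush along the tray's left side, label at about (480,222). Picking up the second.

jog_arm --pt "0 0 0 0 0.6" --pt "0 0 0.7 0 0.6" --pt "0 0 0.8 0 0.6" --pt "0 0 0.7 0 0.6" --pt "0 0 0.3 0 0.6" --pt "0 0 0.03 0 0.6" --pt "0 0 0 0 0" --pt "0 0 0 0 0" --pt "0 0 0 0 0" --pt "0 0 0 0 0"

```text
clock: 10.15
position: [0.4461, 0.0132, 0.0024]
tool_rot: [3.141, -0.001, 0.251]
force: [-1.0, -2.7, 9.4]
grip_width: 0.0296
finger_force: 35.3
```

jog_arm --pt "0 0 -0.3 0 0" --pt "0 0 -0.7 0 0" --pt "0 0 -0.9 0 0" --pt "0 0 -0.3 0 0" --pt "0 0 0 0 0"

```text
clock: 10.65
position: [0.4463, 0.014, 0.0688]
tool_rot: [-3.142, -0.003, 0.252]
force: [-0.4, -0.2, -1.2]
grip_width: 0.0296
finger_force: 34.8
```

```bash
python3 - <<'E'
from h import *
e=plan([.5644,-.2656,.075],.288,12,0)
E
```

```text
[[0.12,0.83,-0.02,-0.04,0],[0.13,0.84,-0.01,-0.03,0],[0.11,0.83,-0.02,-0.04,0],[0.12,0.84,-0.02,-0.04,0],[0.11,0.83,-0.02,-0.04,0],[0.12,0.84,-0.01,-0.03,0],[0.1,0.83,-0.02,-0.04,0],[0.11,0.84,-0.02,-0.04,0],[0.11,0.84,-0.01,-0.04,0],[0.1,0.83,-0.02,-0.03,0],[0.1,0.84,-0.02,-0.04,0],[0.09,0.84,-0.02,-0.04,0]]
end [ 0.5644 -0.2657  0.0751] 0.2882
```

jog_arm --pt "0.12 0.83 -0.02 -0.04 0" --pt "0.13 0.84 -0.01 -0.03 0" --pt "0.11 0.83 -0.02 -0.04 0" --pt "0.12 0.84 -0.02 -0.04 0" --pt "0.11 0.83 -0.02 -0.04 0" --pt "0.12 0.84 -0.01 -0.03 0" --pt "0.1 0.83 -0.02 -0.04 0" --pt "0.11 0.84 -0.02 -0.04 0" --pt "0.11 0.84 -0.01 -0.04 0" --pt "0.1 0.83 -0.02 -0.03 0" --pt "0.1 0.84 -0.02 -0.04 0" --pt "0.09 0.84 -0.02 -0.04 0"

```text
clock: 11.85
position: [0.5634, -0.2669, 0.0726]
tool_rot: [-3.14, 0.001, 0.288]
force: [-0.0, -0.2, -0.0]
grip_width: 0.0295
finger_force: 34.8
```

jog_arm --pt "0 0 0 0 0" --pt "0 0 0 0 0"

```text
clock: 12.05
position: [0.5629, -0.2664, 0.0726]
tool_rot: [-3.141, 0.001, 0.287]
force: [-0.6, 1.2, -1.8]
grip_width: 0.0295
finger_force: 34.9
```

```bash
python3 - <<'E'
from h import *
e=plan([.5644,-.2656,.040],.288,3,0)
e=plan([.5644,-.2656,.023],.288,2,0,e)
E
```

```text
[[0.02,-0.0,0.36,-0.01,0],[0.02,-0.01,0.36,-0.0,0],[0.02,0.0,0.37,-0.01,0]]
end [ 0.5645 -0.2656  0.0399] 0.2882
[[-0.0,0.0,0.28,0.0,0],[-0.0,0.0,0.28,0.0,0]]
end [ 0.5645 -0.2656  0.0231] 0.2882
```

jog_arm --pt "0.02 0 0.36 0 0" --pt "0.02 0 0.36 0 0" --pt "0.02 0 0.36 0 0" --pt "0 0 0.28 0 0" --pt "0 0 0.26 0 0" --pt "0 0 0 0 0" --pt "0 0 0 0 0"

```text
clock: 12.75
position: [0.5651, -0.2659, 0.0252]
tool_rot: [3.142, 0.0, 0.287]
force: [0.1, 0.0, -1.1]
grip_width: 0.0295
finger_force: 34.9
```

jog_arm --pt "0 0 0.06 0 0" --pt "0 0 0.05 0 0" --pt "0 0 0 0 0" --pt "0 0 0 0 0"

```text
clock: 13.15
position: [0.5652, -0.2658, 0.022]
tool_rot: [3.141, -0.0, 0.287]
force: [-0.1, 0.1, 0.1]
grip_width: 0.0295
finger_force: 34.9
```

jog_arm --pt "0 0 0 0 0.48" --pt "0 0 0 0 0.48" --pt "0 0 0 0 0.48" --pt "0 0 -0.3 0 0.48" --pt "0 0 -0.8 0 0.48" --pt "0 0 -1 0 0.5" --pt "0 0 -1 0 0.5" --pt "0 0 -0.5 0 0.5" --pt "0 0 0 0 0.5"

```text
clock: 14.05
position: [0.566, -0.2662, 0.1323]
tool_rot: [3.14, -0.003, 0.287]
force: [0.3, 0.4, -0.4]
grip_width: 0.0427
finger_force: 0.0
```

```bash
python3 - <<'E'
from h import *
s=bot.observe(); g=bot.grab_frame('wrist'); M=np.array(g['mount']); p=g['pixels']
R=Ro.from_euler('xyz',s['tool_rot']).as_matrix(); T=np.eye(4);T[:3,:3]=R;T[:3,3]=s['position']; C=np.linalg.inv(T@M)
T0=np.array([.5563,-.2383]); c,si=np.cos(.288),np.sin(.288)
def pt(x,y,z): return [*(T0+[c*x-si*y,si*x+c*y]),z]
im=p[:,:,::-1].copy()
Q=((1,1),(1,-1),(-1,-1),(-1,1))
def draw(pts,col):
    q=cv2.projectPoints(np.array(pts,float),cv2.Rodrigues(C[:3,:3])[0],C[:3,3],K(g),None)[0].round().astype(int); cv2.polylines(im,[q],True,col,1)
draw([pt(a*.055,b*.055,.007) for a,b in Q],(255,255,0))
for k in(1,-1): draw([pt(a*.044,k*.0285+b*.0155,.027) for a,b in Q],(255,0,255))
cv2.imwrite('pics/w3.png',im)
yw=np.pi/2+.081; bar=[.4509-.0811*.2,.2]
print(bar); e=plan([bar[0],.2,.2],yw,24,.5)
E
```

```text
[0.43468, 0.2]
[[0.01,-0.67,-0.1,-0.71,0.5],[0.05,-0.67,-0.09,-0.71,0.5],[0.08,-0.67,-0.1,-0.71,0.5],[0.13,-0.66,-0.1,-0.71,0.5],[0.16,-0.65,-0.09,-0.71,0.5],[0.19,-0.64,-0.1,-0.71,0.5],[0.24,-0.63,-0.09,-0.71,0.5],[0.27,-0.62,-0.1,-0.71,0.5],[0.3,-0.6,-0.1,-0.71,0.5],[0.34,-0.58,-0.09,-0.72,0.5],[0.37,-0.56,-0.1,-0.71,0.5],[0.4,-0.54,-0.1,-0.71,0.5]]
[[0.43,-0.52,-0.09,-0.71,0.5],[0.46,-0.49,-0.1,-0.71,0.5],[0.48,-0.46,-0.09,-0.71,0.5],[0.52,-0.44,-0.1,-0.71,0.5],[0.53,-0.4,-0.1,-0.71,0.5],[0.56,-0.38,-0.09,-0.71,0.5],[0.58,-0.34,-0.1,-0.71,0.5],[0.59,-0.31,-0.1,-0.71,0.5],[0.62,-0.27,-0.09,-0.71,0.5],[0.63,-0.24,-0.1,-0.71,0.5],[0.64,-0.2,-0.09,-0.71,0.5],[0.65,-0.17,-0.1,-0.71,0.5]]
end [0.4347 0.2001 0.2   ] 1.6516
```

View pics/w3.png

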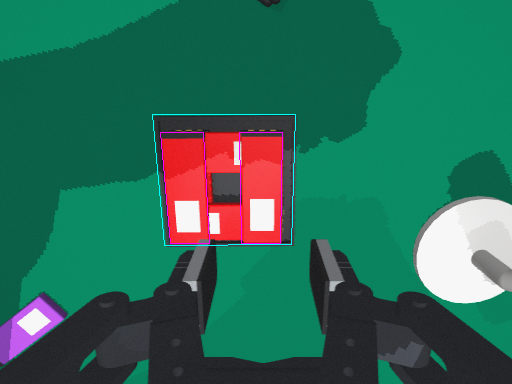

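Both cells lie flush in the third layer, matching the predicted outlines. Now over to the lid bar.

jog_arm --pt "0.01 -0.67 -0.1 -0.71 0.4" --pt "0.05 -0.67 -0.09 -0.71 0.4" --pt "0.08 -0.67 -0.1 -0.71 0.4" --pt "0.13 -0.66 -0.1 -0.71 0.4" --pt "0.16 -0.65 -0.09 -0.71 0.4" --pt "0.19 -0.64 -0.1 -0.71 0.4" --pt "0.24 -0.63 -0.09 -0.71 0.4" --pt "0.27 -0.62 -0.1 -0.71 0.4" --pt "0.3 -0.6 -0.1 -0.71 0.4" --pt "0.34 -0.58 -0.09 -0.72 0.4" --pt "0.37 -0.56 -0.1 -0.71 0.4" --pt "0.4 -0.54 -0.1 -0.71 0.4"

```text
clock: 15.3
position: [0.4993, -0.0315, 0.1649]
tool_rot: [3.142, -0.0, 0.974]
force: [1.1, -0.6, 1.1]
grip_width: 0.0339
finger_force: 0.0
```

jog_arm --pt "0.43 -0.52 -0.09 -0.71 0.36" --pt "0.46 -0.49 -0.1 -0.71 0.36" --pt "0.48 -0.46 -0.09 -0.71 0.36" --pt "0.52 -0.44 -0.1 -0.71 0.36" --pt "0.53 -0.4 -0.1 -0.71 0.36" --pt "0.56 -0.38 -0.09 -0.71 0.36" --pt "0.58 -0.34 -0.1 -0.71 0.36" --pt "0.59 -0.31 -0.1 -0.71 0.36" --pt "0.62 -0.27 -0.09 -0.71 0.36" --pt "0.63 -0.24 -0.1 -0.71 0.36" --pt "0.64 -0.2 -0.09 -0.71 0.36" --pt "0.65 -0.17 -0.1 -0.71 0.36"

```text
clock: 16.5
position: [0.4338, 0.2017, 0.1994]
tool_rot: [-3.142, 0.0, 1.656]
force: [-0.1, 0.1, -1.1]
grip_width: 0.0311
finger_force: 0.0
```

jog_arm --pt "0 0 0 0 0.36" --pt "0 0 0 0 0.36"

```text
clock: 16.7
position: [0.4342, 0.2006, 0.1992]
tool_rot: [-3.142, 0.0, 1.653]
force: [0.8, -1.1, -0.2]
grip_width: 0.0309
finger_force: 0.0
```

```bash
python3 - <<'E'
from h import *
s=bot.observe(); print(s['position'],s['tool_rot'],s['qpos'].round(2)); g=bot.grab_frame('wrist'); M=np.array(g['mount']); p=g['pixels']
np.save('pics/w4.npy',[s,g],allow_pickle=True)
R=Ro.from_euler('xyz',s['tool_rot']).as_matrix(); T=np.eye(4);T[:3,:3]=R;T[:3,3]=s['position']; C=np.linalg.inv(T@M)
B=np.array([.4347,.2]); c,si=np.cos(.081),np.sin(.081)
def pt(x,y,z): return [*(B+[c*x-si*y,si*x+c*y]),z]
im=p[:,:,::-1].copy()
def draw(pts,col):
    q=cv2.projectPoints(np.array(pts,float),cv2.Rodrigues(C[:3,:3])[0],C[:3,3],K(g),None)[0].round().astype(int); cv2.polylines(im,[q],True,col,1)
draw([pt(a*.006,b*.05,.057) for a,b in ((1,1),(1,-1),(-1,-1),(-1,1))],(255,0,255))
cv2.imwrite('pics/w4.png',im)
E
```

```text
[0.43420423 0.20062342 0.19920924] [-3.14153178e+00  1.19904897e-04  1.65294259e+00] [-0.72  0.34  0.2   2.02 -0.09  0.79 -0.38]
```

View pics/w4.png

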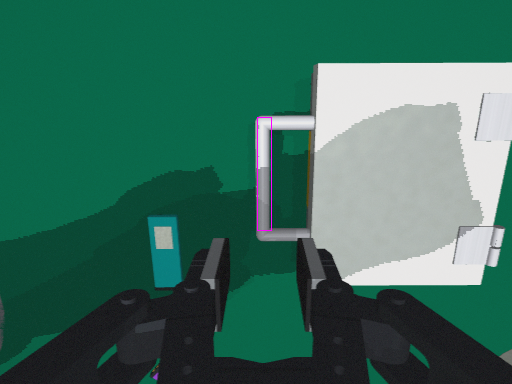

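The bar shows at columns 257–271, rows 117–238, matching the prediction, with the gripper square to it. Descend and pinch.

jog_arm --pt "-0.08 0 0.7 0 0.36" --pt "0 0 0.9 0 0.36" --pt "0 0 0.9 0 0.36" --pt "0 0 0.9 0 0.36" --pt "0 0 0.9 0 0.36" --pt "0 0 0.6 0 0.36" --pt "0 0 0.4 0 0.36" --pt "0 0 0.07 0 0.36" --pt "0 0 0 0 0.36"

```text
clock: 17.65
position: [0.4347, 0.1974, 0.0383]
tool_rot: [-3.142, 0.0, 1.651]
force: [0.4, -0.0, 0.7]
grip_width: 0.0308
finger_force: 0.0
```

jog_arm --pt "0 0 0 0 0" --pt "0 0 0 0 0" --pt "0 0 0 0 0" --pt "0 0 0 0 0" --pt "0 0 0 0 0" --newtons 40

```text
clock: 18.15
position: [0.434, 0.1977, 0.0389]
tool_rot: [-3.141, -0.0, 1.652]
force: [-5.6, -1.1, 7.9]
grip_width: 0.0104
finger_force: 38.9
```

```bash
cat >> h.py <<'E'
def arc(p0,a0,a1,n,yaw,z0):
    """rows swinging bar from lid angle a0 to a1; u: along box x (=tool y sign), z"""
    r=.2025; f0=-np.arctan2(14,202); off=lambda a:np.array([-r*np.cos(a+f0),r*np.sin(a+f0)])
    tt=(np.arange(n)+1)/n; A=a0+(a1-a0)*tt
    p=off(a0); rows=[]
    for a in A:
        d=off(a)-p; q=np.round(d/.03,2); rows.append([0.0,float(q[0]),float(-q[1]),0.0,0.0]); p=p+q*.03
    for i in range(0,n,12): print(str(rows[i:i+12]).replace(' ',''))
    print('d total',p-off(a0))
E
python3 - <<'E'
from h import *
s=bot.observe(); print(s['position'],s['tool_rot'],s['force'],s['grip_width'],s['finger_force'])
R=Ro.from_euler('xyz',s['tool_rot']).as_matrix(); print(R.round(3))
arc(0,0,1.685,60,0,0)
E
```

```text
[0.43403632 0.19769561 0.03890943] [-3.14102088e+00 -2.03063209e-04  1.65159553e+00] [-5.55598733 -1.14099435  7.90740152] 0.010367019685567122 38.94087016582489
[[-0.081  0.997 -0.001]
 [ 0.997  0.081  0.   ]
 [ 0.    -0.001 -1.   ]]
[[0.0,-0.01,-0.19,0.0,0.0],[0.0,-0.01,-0.19,0.0,0.0],[0.0,0.0,-0.19,0.0,0.0],[0.0,0.01,-0.19,0.0,0.0],[0.0,0.01,-0.19,0.0,0.0],[0.0,0.02,-0.19,0.0,0.0],[0.0,0.02,-0.18,0.0,0.0],[0.0,0.03,-0.19,0.0,0.0],[0.0,0.03,-0.19,0.0,0.0],[0.0,0.03,-0.18,0.0,0.0],[0.0,0.05,-0.19,0.0,0.0],[0.0,0.04,-0.18,0.0,0.0]]
[[0.0,0.06,-0.18,0.0,0.0],[0.0,0.05,-0.19,0.0,0.0],[0.0,0.07,-0.17,0.0,0.0],[0.0,0.07,-0.18,0.0,0.0],[0.0,0.07,-0.18,0.0,0.0],[0.0,0.08,-0.17,0.0,0.0],[0.0,0.08,-0.17,0.0,0.0],[0.0,0.09,-0.17,0.0,0.0],[0.0,0.09,-0.16,0.0,0.0],[0.0,0.09,-0.17,0.0,0.0],[0.0,0.11,-0.16,0.0,0.0],[0.0,0.1,-0.15,0.0,0.0]]
[[0.0,0.11,-0.16,0.0,0.0],[0.0,0.12,-0.15,0.0,0.0],[0.0,0.11,-0.15,0.0,0.0],[0.0,0.13,-0.14,0.0,0.0],[0.0,0.12,-0.14,0.0,0.0],[0.0,0.13,-0.14,0.0,0.0],[0.0,0.14,-0.14,0.0,0.0],[0.0,0.14,-0.13,0.0,0.0],[0.0,0.14,-0.12,0.0,0.0],[0.0,0.14,-0.12,0.0,0.0],[0.0,0.15,-0.12,0.0,0.0],[0.0,0.15,-0.11,0.0,0.0]]
[[0.0,0.16,-0.11,0.0,0.0],[0.0,0.16,-0.11,0.0,0.0],[0.0,0.16,-0.1,0.0,0.0],[0.0,0.16,-0.1,0.0,0.0],[0.0,0.17,-0.09,0.0,0.0],[0.0,0.16,-0.08,0.0,0.0],[0.0,0.18,-0.09,0.0,0.0],[0.0,0.17,-0.07,0.0,0.0],[0.0,0.17,-0.07,0.0,0.0],[0.0,0.18,-0.07,0.0,0.0],[0.0,0.18,-0.06,0.0,0.0],[0.0,0.18,-0.06,0.0,0.0]]
[[0.0,0.18,-0.05,0.0,0.0],[0.0,0.19,-0.05,0.0,0.0],[0.0,0.18,-0.04,0.0,0.0],[0.0,0.19,-0.04,0.0,0.0],[0.0,0.18,-0.03,0.0,0.0],[0.0,0.19,-0.03,0.0,0.0],[0.0,0.19,-0.02,0.0,0.0],[0.0,0.19,-0.01,0.0,0.0],[0.0,0.19,-0.01,0.0,0.0],[0.0,0.19,-0.01,0.0,0.0],[0.0,0.19,0.0,0.0,0.0],[0.0,0.19,0.01,0.0,0.0]]
d total [0.2112 0.2163]
```

jog_arm --pt "0 -0.01 -0.19 0 0" --pt "0 -0.01 -0.19 0 0" --pt "0 0 -0.19 0 0" --pt "0 0.01 -0.19 0 0" --pt "0 0.01 -0.19 0 0" --pt "0 0.02 -0.19 0 0" --pt "0 0.02 -0.18 0 0" --pt "0 0.03 -0.19 0 0" --pt "0 0.03 -0.19 0 0" --pt "0 0.03 -0.18 0 0" --pt "0 0.05 -0.19 0 0" --pt "0 0.04 -0.18 0 0"

```text
clock: 19.35
position: [0.4401, 0.1982, 0.1061]
tool_rot: [-3.14, 0.0, 1.652]
force: [-8.5, 2.2, -1.6]
grip_width: 0.0108
finger_force: 38.9
```

jog_arm --pt "0 0.06 -0.18 0 0" --pt "0 0.05 -0.19 0 0" --pt "0 0.07 -0.17 0 0" --pt "0 0.07 -0.18 0 0" --pt "0 0.07 -0.18 0 0" --pt "0 0.08 -0.17 0 0" --pt "0 0.08 -0.17 0 0" --pt "0 0.09 -0.17 0 0" --pt "0 0.09 -0.16 0 0" --pt "0 0.09 -0.17 0 0" --pt "0 0.11 -0.16 0 0" --pt "0 0.1 -0.15 0 0"

```text
clock: 20.55
position: [0.4666, 0.2005, 0.1673]
tool_rot: [-3.135, 0.001, 1.652]
force: [-27.0, 1.0, 12.8]
grip_width: 0.0105
finger_force: 39.7
```

jog_arm --pt "0 0.11 -0.16 0 0" --pt "0 0.12 -0.15 0 0" --pt "0 0.11 -0.15 0 0" --pt "0 0.13 -0.14 0 0" --pt "0 0.12 -0.14 0 0" --pt "0 0.13 -0.14 0 0" --pt "0 0.14 -0.14 0 0" --pt "0 0.14 -0.13 0 0" --pt "0 0.14 -0.12 0 0" --pt "0 0.14 -0.12 0 0" --pt "0 0.15 -0.12 0 0" --pt "0 0.15 -0.11 0 0"

```text
clock: 21.75
position: [0.5141, 0.2046, 0.2177]
tool_rot: [-3.136, -0.001, 1.652]
force: [-36.6, -3.5, 42.7]
grip_width: 0.0104
finger_force: 43.4
```

```bash
python3 - <<'E'
from h import *
s=bot.observe(); print(s['position'],s['force'],s['grip_width'])
p=s['position']-np.array([.434,.1977,.0389]); u=p[0]*.997+p[1]*.081
print('u,z',u,p[2],'angle',np.arctan2(p[2]-.014,.202-u)+.0692,'radius',np.hypot(p[2]-.014,.202-u))
E
```

```text
[0.51410132 0.20459447 0.21773494] [-36.60004999  -3.50971798  42.69568323] 0.010413585680521396
u,z 0.08041947283462283 0.17883494070768166 angle 1.0044853443447999 radius 0.2048228069915944
```

```bash
python3 - <<'E'
from h import *
from scipy.optimize import least_squares
P=np.array([[.434,.1977,.0389],[.4401,.1982,.1061],[.4666,.2005,.1673],[.5141,.2046,.2177]])
Q=np.c_[(P[:,0]-.434)*.997+(P[:,1]-.1977)*.081,P[:,2]-.0389]
for r in (None,.2025):
    f=lambda v:np.hypot(*(Q-v[:2]).T)-(r or v[2])
    s=least_squares(f,[.202,.014,.2025][:2+(r is None)],x_scale=.01,xtol=1e-12); print(s.x,s.fun*1000)
    c=s.x[:2]; print('angles',np.arctan2(Q[:,1]-c[1],c[0]-Q[:,0])+.0692)
E
```

```text
[0.20296525 0.01638623 0.20354107] [ 0.08456939 -0.24516551  0.24181461 -0.08121651]
angles [-0.01135946  0.32182838  0.65117166  0.99359998]
[0.20194901 0.01684304] [ 0.15016331 -0.30217309  0.1829193  -0.01618167]
angles [-0.01400986  0.32089714  0.65204493  0.99624756]
```

jog_arm --pt "0 -0.03 -0.04 0 0" --pt "0 -0.03 -0.04 0 0" --pt "0 0 0 0 0"

```text
clock: 22.05
position: [0.5159, 0.2047, 0.2189]
tool_rot: [3.139, -0.001, 1.652]
force: [-0.7, 3.7, -2.1]
grip_width: 0.0104
finger_force: 40.3
```

```bash
python3 - <<'E'
from h import *
arc(0,1.0066,1.685,24,0,0)
E
```

```text
[[0.0,0.16,-0.11,0.0,0.0],[0.0,0.15,-0.11,0.0,0.0],[0.0,0.17,-0.1,0.0,0.0],[0.0,0.16,-0.1,0.0,0.0],[0.0,0.17,-0.09,0.0,0.0],[0.0,0.17,-0.09,0.0,0.0],[0.0,0.17,-0.08,0.0,0.0],[0.0,0.17,-0.08,0.0,0.0],[0.0,0.18,-0.07,0.0,0.0],[0.0,0.18,-0.07,0.0,0.0],[0.0,0.18,-0.06,0.0,0.0],[0.0,0.18,-0.06,0.0,0.0]]
[[0.0,0.18,-0.05,0.0,0.0],[0.0,0.19,-0.05,0.0,0.0],[0.0,0.18,-0.04,0.0,0.0],[0.0,0.19,-0.04,0.0,0.0],[0.0,0.19,-0.03,0.0,0.0],[0.0,0.19,-0.03,0.0,0.0],[0.0,0.19,-0.02,0.0,0.0],[0.0,0.19,-0.01,0.0,0.0],[0.0,0.19,-0.01,0.0,0.0],[0.0,0.19,-0.01,0.0,0.0],[0.0,0.19,0.0,0.0,0.0],[0.0,0.19,0.01,0.0,0.0]]
d total [0.129 0.039]
```

jog_arm --pt "0 0.16 -0.11 0 0" --pt "0 0.15 -0.11 0 0" --pt "0 0.17 -0.1 0 0" --pt "0 0.16 -0.1 0 0" --pt "0 0.17 -0.09 0 0" --pt "0 0.17 -0.09 0 0" --pt "0 0.17 -0.08 0 0" --pt "0 0.17 -0.08 0 0" --pt "0 0.18 -0.07 0 0" --pt "0 0.18 -0.07 0 0" --pt "0 0.18 -0.06 0 0" --pt "0 0.18 -0.06 0 0"

```text
clock: 23.25
position: [0.5764, 0.2097, 0.2497]
tool_rot: [3.141, -0.001, 1.652]
force: [-4.6, 4.4, 5.4]
grip_width: 0.0106
finger_force: 41.2
```

jog_arm --pt "0 0.18 -0.05 0 0" --pt "0 0.19 -0.05 0 0" --pt "0 0.18 -0.04 0 0" --pt "0 0.19 -0.04 0 0" --pt "0 0.19 -0.03 0 0" --pt "0 0.19 -0.03 0 0" --pt "0 0.19 -0.02 0 0" --pt "0 0.19 -0.01 0 0" --pt "0 0.19 -0.01 0 0" --pt "0 0.19 -0.01 0 0" --pt "0 0.15 0 0 0" --pt "0 0.1 0 0 0"

```text
clock: 24.45
position: [0.6405, 0.2148, 0.2581]
tool_rot: [3.141, -0.001, 1.652]
force: [-3.0, 6.4, 3.8]
grip_width: 0.0101
finger_force: 41.8
```

jog_arm --pt "0 0 0 0 0" --pt "0 0 0 0 0" --pt "0 0 0 0 0"

```text
clock: 24.75
position: [0.6403, 0.2148, 0.2581]
tool_rot: [3.141, -0.001, 1.652]
force: [-2.2, 4.5, 3.3]
grip_width: 0.0104
finger_force: 41.8
```

```bash
python3 - <<'E'
from h import *
s=bot.observe(); print(s['position'],s['tool_rot'],s['force'],s['grip_width'],s['finger_force'])
from scipy.optimize import least_squares
P=np.array([[.434,.1977,.0389],[.4401,.1982,.1061],[.4666,.2005,.1673],[.5141,.2046,.2177],[.5159,.2047,.2189],[.5764,.2097,.2497],s['position']])
Q=np.c_[(P[:,0]-.434)*.997+(P[:,1]-.1977)*.081,P[:,2]-.0389]
for r in (None,.2025):
    f=lambda v:np.hypot(*(Q-v[:2]).T)-(r or v[2])
    q=least_squares(f,[.202,.014,.2025][:2+(r is None)],x_scale=.01,xtol=1e-12); c=q.x[:2]
    print(q.x,(q.fun*1000).round(2),(np.arctan2(Q[:,1]-c[1],c[0]-Q[:,0])+.0692).round(3))
g=bot.grab_frame('scene'); im=g['pixels'][:,:,::-1]
cv2.imwrite('pics/s2.png',cv2.resize(im[60:300,170:490],None,fx=2.4,fy=2.4))
E
```

```text
[0.64033315 0.2147835  0.25813143] [ 3.14068657e+00 -8.35409740e-04  1.65166051e+00] [-2.18543131  4.46220696  3.30859883] 0.010370494039291843 41.775290966033936
[0.20208351 0.01676479 0.20264038] [ 0.14 -0.29  0.2  -0.01 -0.12  0.21 -0.11] [-0.014  0.321  0.652  0.996  1.007  1.344  1.665]
[0.20196676 0.01687306] [ 0.17 -0.29  0.18 -0.03 -0.14  0.21 -0.08] [-0.014  0.321  0.652  0.996  1.007  1.345  1.665]
```

View pics/s2.png

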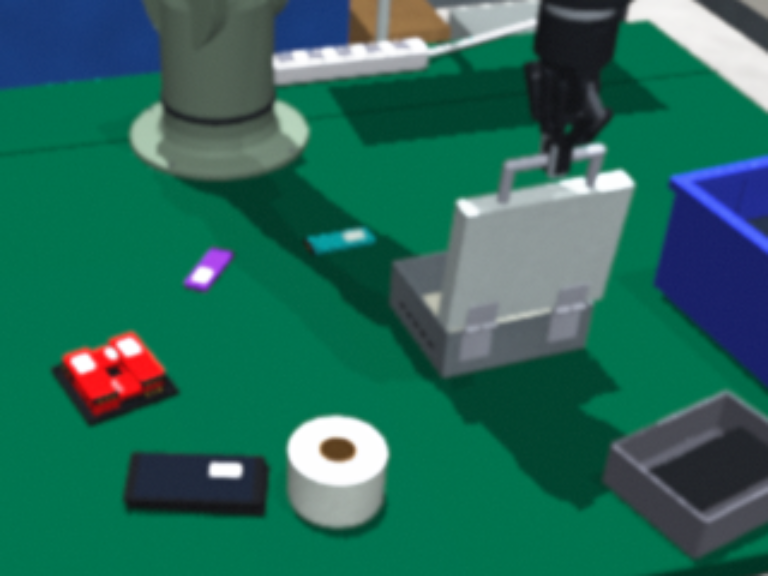

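The lid stands nearly at balance with the bar held at about (560,158), and the cells, phones and roll are in place. One small trim (2.4 mm), settle, then hand in.

jog_arm --pt "0 0.04 0 0 0" --pt "0 0.04 0 0 0" --pt "0 0 0 0 0" --pt "0 0 0 0 0" --pt "0 0 0 0 0" --pt "0 0 0 0 0"

```text
clock: 25.4
position: [0.6426, 0.2149, 0.2578]
tool_rot: [3.141, -0.001, 1.652]
force: [-0.8, 5.1, 0.8]
grip_width: 0.0101
finger_force: 41.8
```

```bash
python3 - <<'E'
from h import *
s=bot.observe(); p=s['position']; u=(p[0]-.434)*.997+(p[1]-.1977)*.081
a=np.arctan2(p[2]-.0389-.0168,.202-u)+.0692; print(p,s['force'],s['finger_force'],a)
if 1.665<a<1.70 and s['finger_force']>20: print(bot.job_done())
E
```

```text
[0.64262512 0.21489816 0.25778892] [-0.75699259  5.1460071   0.76429863] 41.82232439517975 1.676559452999057
the job is handed in; nothing more can be done
None
```

The job is handed in at about 25 s, with no verdict returned: both cells are let go flush in the third layer, and the gripper holds the lid by its bar at about 1.68 rad (balance 1.685).

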